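Set the coffee grinder running into its catch cup

TASK

Stand the long-handled catch cup upright on the counter with its mouth centred under the grinder's outlet and let go of it. Then squeeze the trigger on the grinder's sloping grip fully home, keep it squeezed and only then press the lock-on button beside it fully in, and with the button in let the trigger come back until the lock catches it and holds it on; move clear. Leave the other things on the counter where they are.

Things in the scene. Friction and masses are not known exactly. Their poses are not given: they have to be found in the camera images.
- grinder: Fixed coffee grinder. Grey box 180 x 130 mm, 215 high (own x 0 to +180 mm, front = own -x, z up); origin on the counter, middle of the box's front bottom edge. A black slab (120 wide, 40 thick) overhangs the front; its face slopes 35 degrees from level, from x = -100, z = 140 up to x = +11, z = 217 mm. Nothing of it is below z = 105 mm; the counter under it is free.
- hopper (a point): On the grinder: centre of the foot of its clear bean hopper, 95 mm behind the box's front, z = 235 mm. From here the hopper flares to 170 mm across at z = 270 and 210 mm at z = 350 mm, above the upper end of the sloping face; wooden lid and cork ball on top, 410 mm high in all.
- ridge (a point): Fixed grip ridge on the sloping face: this point lies on its flat down-slope side, opposite the trigger, 30 mm out of the face. The ridge stands 46 mm straight out of the face, is 92 mm long level across it, and its sides are square to the face. From here, across ridge and trigger, it is 43 mm with the trigger out, 31 mm squeezed home. Axes: the grinder's own.
- trigger_pad (a point): Centre of the trigger's flat outer side, 30 mm out of the face; moves with it. Axes of the sloping face: x up the slope, y level (grinder's y), z straight out of the face (35 degrees off vertical, leaning to the front). Trigger: steel bar on the ridge's up-slope side, 64 mm long in y, 10 thick, z = -15 to +14 mm from here; squeezed along -x. Smooth (friction 0.1): pads slide along it.
- trigger (a joint): How far the trigger is squeezed, 0 (out) to 0.012 m (home). Sprung: about 4 N to start, 8 N at home. With the lock-on button in it comes back only to about 0.007 and stays; if the button was in only part-way it may hang at about 0.0095. Squeezing it home again frees the lock.
- lock_top (a point): Lock-on button, top of its part clear of the trigger (moves with it; axes as trigger_pad). White plastic block 56 mm long in y, from 30 mm down-slope to 10 mm up-slope of here, on the face under and up-slope of the trigger; top 12 mm out of the face, 3 mm below the trigger's lower edge. Pressed straight into the face (-z): a fingertip lying on the trigger presses it by pushing on along -z.
- lock (a joint): How far the button is pressed, 0 (out) to 0.010 m (in). Light spring, 1.5 to 3 N. Blocked at about 0.001 until the trigger is squeezed beyond 0.0095. Caught by the returning trigger it stays in by itself, at about 0.007 to 0.010; else it springs out.
- outlet (a point): Centre of the lower end of the grinder's steel outlet tube (28 mm across), 105 mm above the counter under the black slab, 50 mm in front of the grey box. Axes: the grinder's own.
- cup: Aluminium catch cup with a dark wooden handle, loose, 120 to 220 g, standing upright. Cup 72 mm across, 60 mm high, wall 4 mm. Origin: centre of its underside; own z up; the straight handle (18 mm wide in y, 16 high, z = 37 to 53 mm) runs along own -x to 175 mm from the origin.
- cup_handle (a point): A good place to hold the handle: on its centre line, 135 mm from the cup's axis, 45 mm above the cup's underside.
- jar_tall: Bystander, loose: glass bean jar 86 mm across, 240 mm tall with its cork ball stopper. Origin: centre of its underside.
- jar_short: Bystander, loose: glass bean jar 86 mm across, 200 mm tall with its cork ball stopper. Origin: centre of its underside.
- diffuser: Bystander, loose: pale blue teardrop aroma diffuser on a round wooden base, 128 mm across, 215 mm tall. Origin: centre of its underside.
- tamper: Bystander, loose: steel coffee tamper 58 mm across, 90 mm tall. Origin: centre of its underside.
- mug: Bystander, loose: white mug 80 mm across, 90 mm tall, ear on its +y side. Origin: centre of its underside.
- pitcher: Bystander, loose: steel milk pitcher 84 mm across, 100 mm tall, loop handle on its -x side. Origin: centre of its underside.
- spoon: Bystander, loose: steel spoon 150 mm long lying along its own x axis, lower than 25 mm. Origin: middle of its underside.
There are look-alikes about, which are no part of the job. Leave any green or red look-alike of the cup alone.

How it is judged:
By the outcome, as a careful person would: the job done as asked, in the order asked, and still so for the second after the job is handed in, with the robot touching nothing.
It also fails if it takes over 53 s, if anything falls off the work surface, if the arm or the gripper's body presses on something with over 40 N, if the wrist force passes 120 N, or if a joint passes its speed limit or range.

ROBOT

A 6-joint arm with a two-finger parallel gripper is mounted at the origin on the work surface. World frame = base frame: x ahead of the robot, y to its left, z up, the work surface at z = 0. Lengths are in m, angles in rad, forces in N, time in s.
With the tool pointing down it reaches from about 0.25 to 0.725 m from the base axis. Payload 4 kg.
Tool frame: the origin (TCP) lies midway between the tips of the shut fingers; the grasp point (between the pads) lies bot.tcp_to_grasp behind it (bot.tcp_to_grasp is the distance from the TCP to the grasp point, in m); z points along the fingers, y is the line along which they close (so a half turn about z gives the same grasp; the last joint's range is limited). The gripper opens to 85 mm and grips with 20 to 120 N. Pads are 22 mm wide; open, the fingers measure 114 mm over their backs; the gripper's body (76 mm by 85 mm) begins 54 mm behind the grasp point. The pads swing forward as they close: fully open they stand 13 mm farther back than shut.
Start: joints at [-1.341, 0.241, 0.005, 1.335, 0, 1.571], TCP at [0.114, -0.487, 0.199] pointing down, gripper open.
Joint ranges: [-2.72, 2.72], [-1.05, 1.87], [-1.09, 1.28], [-1.99, 2.15], [-1.42, 1.44], [-3.14, 3.14]. Speed limits (rad/s): [2.79, 2.79, 3.14, 3.14, 3.14, 3.14].

INTERFACE

Orientations are given as a unit quaternion [x, y, z, w].
In Python, from workcell import readout, camera, bot gives the robot as it stands. The module is installed in compiled form; this text tells all that it offers.
- The arm moves only by the tool jog_arm, never from a script. Its argument "motion" is a list of rows, each an object of numbers: "x", "y", "z": the shift along the tool's x, y, z in mm; "spin": the turn about the tool's z in degrees; "fingers": the closure, from -1 (fully open) to 1 (shut). A call has 1 to 8 rows; each row is the pose to reach, as a shift and turn from the pose commanded when the call began, along the tool's axes at that moment; what a row does not reach only later rows make up. A row lasts 1/8 s, in which the tool goes at most 62.5 mm and 10.7 degrees, less where a joint would pass 70% of its speed; a pose out of reach is approached as far as the arm can. A call with a gripper value outside its range is refused whole. The fingers move at their own pace and stop on an object; the grip force is fixed at half the most. Time passes only in rows, so rows that repeat a pose let the fingers close. It gives the time, the measured TCP pose, the force, the opening and the grip force at its end, in the units of the state.
- readout.get_obs(): the state, without advancing time (a new reading comes with each control period).
- camera(name): name is "scene" or "top" or "wrist"; returns a dict with "pixels" (400x640x3 uint8, red, green, blue), "K" (3x3 intrinsics, pixels), "rvec" (rotation vector, rad) and "tvec" (3), from world to camera coordinates, as OpenCV has them. Camera axes: x right, y down, z forward; pixel columns grow to the right and rows downward; lengths in m; the calibration is good to about 2 mm. The wrist camera is an equidistant fisheye: a pixel r from the principal point sees the ray r / f radians off the axis. A picture is of the moment at which its call begins. There is no depth.
- bot.job_done(): hands the job in; it is judged then, once.
The state is a dict: "clock": time; "joint_pos": joint angles; "joint_vel": joint speeds; "tau": joint torques, N m; "eef_pos": TCP position; "tool_rot": TCP orientation; "ft_force": force on the tool from outside, world axes, zero at the start; "ft_torque": the same for the moment, N m; "grip_width": finger opening in m; "grasp_force": force on a finger pad.
Only numpy, scipy, OpenCV 4.12 (cv2) and the standard library are available. Lean on these libraries where they do the work, as an engineer would, in place of code of your own. Each camera call takes 0.05 s, during which the arm holds its last target. There are 200 camera calls.

## Working session

There is one attempt and no reset: what is moved stays moved. The work goes in short steps, Python scripts to look and compute and a tool call to move; the robot and the scene stay as the last step left them, time stands still between calls to the robot, and variables do not carry over. Pictures are saved under pics/ and viewed, at most 10 in all, crops included, and the job is handed in when it is done.

Besides the shell and the picture viewer there is one more tool, called after ">>>" as a command line: name --argument value ..., lists and objects as JSON in quotes. jog_arm: Moves the arm, as the interface text tells. Its arguments: {"type":"object","properties":{"motion":{"type":"array"}},"required":["motion"]}

```bash
mkdir -p pics
cat > h.py <<'E'
import numpy as np, cv2
from scipy.spatial.transform import Rotation as R
from workcell import readout, camera, bot
def snap(n,f=None):
    c=camera(n)
    if f: cv2.imwrite(f'pics/{f}.png',c['pixels'][:,:,::-1])
    return c
def ray(c,u,v,fish=False):
    K=np.array(c['K']);Rm=cv2.Rodrigues(np.array(c['rvec'],float))[0];t=np.array(c['tvec'],float).ravel()
    p=np.array([(u-K[0,2])/K[0,0],(v-K[1,2])/K[1,1]])
    if fish:
        r=np.hypot(*p); d=np.array([*(p/max(r,1e-9)*np.sin(r)),np.cos(r)])
    else: d=np.array([*p,1.])
    return -Rm.T@t, Rm.T@(d/np.linalg.norm(d))
def onz(c,u,v,z,fish=False):
    o,d=ray(c,u,v,fish); return o+d*(z-o[2])/d[2]
def proj(c,P,fish=False):
    K=np.array(c['K']);Rm=cv2.Rodrigues(np.array(c['rvec'],float))[0];t=np.array(c['tvec'],float).ravel()
    q=Rm@np.array(P,float)+t
    if fish:
        r=np.arctan2(np.hypot(q[0],q[1]),q[2]);s=q[:2]/np.hypot(q[0],q[1])*r
    else: s=q[:2]/q[2]
    return np.array([K[0,0]*s[0]+K[0,2],K[1,1]*s[1]+K[1,2]])
E
python3 - <<'E'
from h import *
import pickle
o=readout.get_obs();print(o['clock'],o['eef_pos'],o['tool_rot'],o['grip_width'],bot.tcp_to_grasp)
cs={n:snap(n,n+'0') for n in('scene','top')}
pickle.dump(cs,open('c0.pkl','wb'))
for n in cs: print(n,ray(cs[n],320,200),cs[n]['K'])
E
```

```text
0.0 [ 0.11372251 -0.48617885  0.19840448] [ 9.93405937e-01  1.14645282e-01 -1.28222054e-04 -1.04312396e-03] 0.08539256222164725 0.0187
scene (array([ 1.11053235, -0.55271526,  0.76823467]), array([-0.60200335,  0.50846805, -0.61567216])) [[368.68292661   0.         322.92716323]
 [  0.         368.68292661 203.39293764]
 [  0.           0.           1.        ]]
top (array([ 0.29120591, -0.04370017,  1.78089258]), array([ 0.15693876,  0.00816099, -0.98757462])) [[510.31353342   0.         321.23448198]
 [  0.         510.31353342 201.92588525]
 [  0.           0.           1.        ]]
```

View pics/scene0.png

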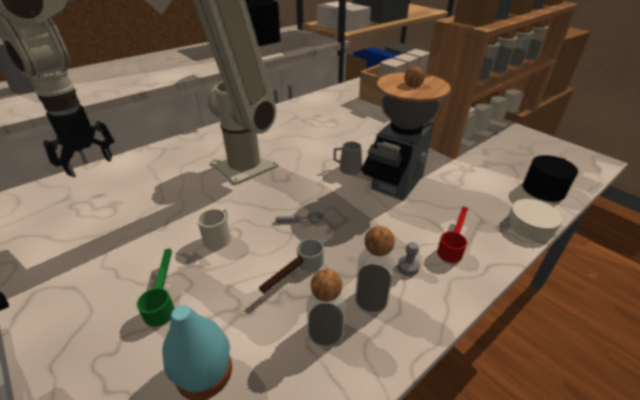

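View pics/top0.png

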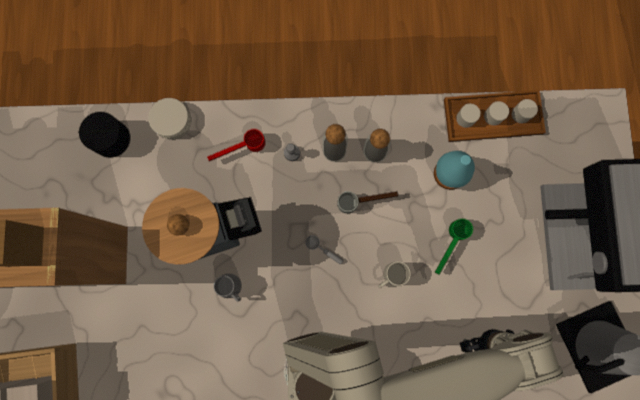

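The scene picture shows the aluminium cup at (311,253) with its handle running to (265,288), and the grinder at about (400,150). In the top picture the cup is at (348,203), its handle ends at (397,195), the grinder slab is at about (240,220) and the cork ball is at (178,225). I'll enlarge both.

Run:
```python
import cv2,numpy as np
a=cv2.imread('pics/top0.png')[170:270,200:410];b=cv2.imread('pics/scene0.png')[110:210,350:450]
c=cv2.imread('pics/scene0.png')[225:305,245:345]
a=cv2.resize(a,None,fx=3.8,fy=3,interpolation=2);a=cv2.resize(cv2.imread('pics/top0.png')[175:255,205:405],None,fx=4,fy=4,interpolation=cv2.INTER_CUBIC)
b=cv2.resize(b,None,fx=2.8,fy=2.8,interpolation=cv2.INTER_CUBIC)
c=cv2.resize(c,None,fx=2.8,fy=2.8,interpolation=cv2.INTER_CUBIC)
I=np.zeros((600,800,3),np.uint8);I[:320]=a;I[320:600,:280]=b;I[320:544,300:580]=c
cv2.imwrite('pics/z.png',np.clip(I*1.6,0,255).astype(np.uint8))
```

```text
(no output)
```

View pics/z.png

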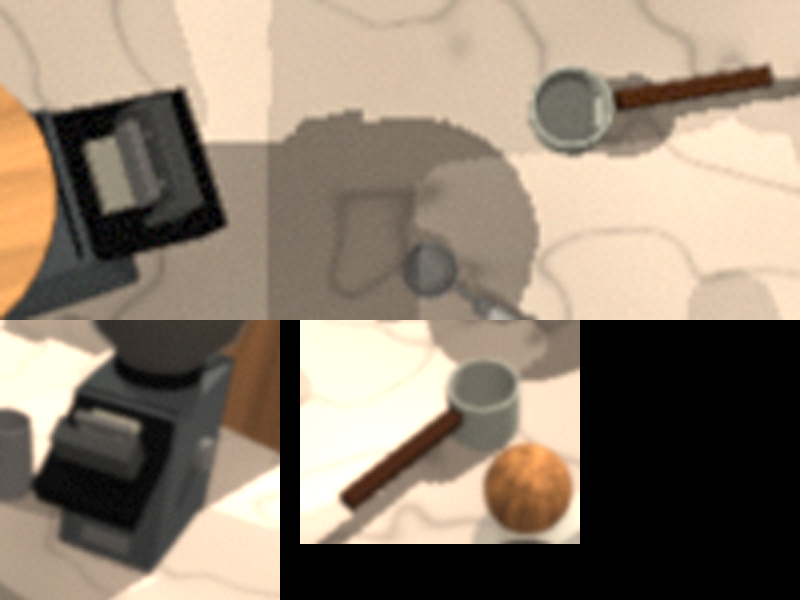

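Enlarged, the slab's lower edge runs in the top view from (251.8,197.5) to (262,231.5). The white lock is at about (232,219), with the trigger and ridge to its right. The cup rim is centred at about (347.8,202.5). Next I turn these into positions.

Run:
```python
from h import *
import pickle
cs=pickle.load(open('c0.pkl','rb'));T=cs['top'];S=cs['scene']
hsv=cv2.cvtColor(T['pixels'],cv2.COLOR_RGB2HSV)
for nm,c,(x0,x1,y0,y1),z in(('top',T,(355,405,185,210),.053),('scene',S,(255,302,255,295),.05)):
    p=c['pixels'].astype(int);m=((p[:,:,0]-p[:,:,2]>15)&(p[:,:,0]<100));mm=np.zeros_like(m);mm[y0:y1,x0:x1]=m[y0:y1,x0:x1]
    n,l,s,ce=cv2.connectedComponentsWithStats(mm.astype(np.uint8));k=1+np.argmax(s[1:,4]);ys,xs=np.where(l==k)
    v=np.linalg.eigh(np.cov(np.c_[xs,ys].T))[1][:,1];q=(np.c_[xs,ys]-ce[k])@v
    print(nm,s[k],'mid',onz(c,*ce[k],z),'ends',onz(c,*(ce[k]+v*q.min()),z),onz(c,*(ce[k]+v*q.max()),z))
print('cup rim top',onz(T,347.75,202.5,.06),'scene',onz(S,350/2.8+245-61-2.5,0,.06) if 0 else onz(S,245+(483-300)/2.8,225+(388-320)/2.8,.06))
f=lambda u,v:(205+u/4,175+v/4); g=lambda u,v:(350+u/2.8,110+(v-320)/2.8)
A=onz(T,*f(187,90),.14);B=onz(T,*f(228,226),.14)
A2=onz(S,*g(135,527),.14);B2=onz(S,*g(36,492),.14)
print('slab low corners',A,B,np.linalg.norm(A-B),'scene',A2,B2,np.linalg.norm(A2-B2))
d=(B+B2-A-A2);d/=np.linalg.norm(d) # grinder y = ? 
gx=np.array([d[1],-d[0],0]); gx*=np.sign(gx[1]); print('gx',gx,'yaw',np.degrees(np.arctan2(gx[1],gx[0])))
M=(A+B)/2;M2=(A2+B2)/2
for m in(M,M2): print('origin',m+gx*.1-[0,0,.14])
C=onz(T,*f(48,112),.217);D=onz(T,*f(96,262),.217);print('upper corners',C,D,np.linalg.norm(C-D),(C+D)/2-gx*.011)
```

```text
top [357 191  48  19 428] mid [ 0.56393632 -0.2258365   0.053     ] ends [ 0.57791925 -0.31733377  0.053     ] [ 0.55314787 -0.1552423   0.053     ]
scene [260 255  42  40 695] mid [ 0.58777889 -0.23134645  0.05      ] ends [ 0.58260964 -0.16124254  0.05      ] [ 0.59272701 -0.29845152  0.05      ]
cup rim top [ 0.55327863 -0.12384124  0.06      ] scene [ 0.56452072 -0.12515942  0.06      ]
slab low corners [0.56674355 0.19224686 0.14      ] [0.45451014 0.15987624 0.14      ] 0.11680836999798923 scene [0.58575989 0.19100809 0.14      ] [0.47222386 0.15878139 0.14      ] 0.11802114953931234
gx [-0.27508241  0.96142065  0.        ] yaw 105.96692507388853
origin [4.83118607e-01 2.72203617e-01 1.11022302e-16]
origin [0.50148364 0.27103681 0.        ]
upper corners [0.53966779 0.28936412 0.217     ] [0.42203053 0.25202565 0.217     ] 0.12342076451610876 [0.48387507 0.26011926 0.217     ]
```

Run:
```python
from h import *
import pickle
cs=pickle.load(open('c0.pkl','rb'));T=cs['top'];S=cs['scene']
tcp=[.1137,-.4862,.1984]
print('tcp',proj(T,tcp),proj(S,tcp),'base',proj(T,[0,0,0]),proj(S,[0,0,0]))
f=lambda u,v:(205+u/4,175+v/4); g=lambda u,v:(350+u/2.8,110+(v-320)/2.8)
def tri(a,b):
    (o,d),(p,e)=ray(T,*a),ray(S,*b);s=np.linalg.lstsq(np.c_[d,-e],p-o,rcond=None)[0];P,Q=o+s[0]*d,p+s[1]*e
    return (P+Q)/2,np.linalg.norm(P-Q)
print('cup',tri((347.75,202.5),(245+183/2.8,225+68/2.8)))
print('A',tri(f(187,90),g(135,527)));print('B',tri(f(228,226),g(36,492)))
a=(T['pixels'][300:400,440:600],S['pixels'][100:180,30:130])
I=np.zeros((600,800,3),np.uint8);I[:300,:480]=cv2.resize(a[0],None,fx=3,fy=3);I[300:540,:300]=cv2.resize(a[1],None,fx=3,fy=3)
for c,im,(ox,oy),off in((T,0,(440,300),0),(S,0,(30,100),300)):
    u,v=proj(c,tcp);cv2.circle(I,(int((u-ox)*3),int((v-oy)*3)+off),4,(255,0,0),1)
cv2.imwrite('pics/tcp.png',np.clip(I[:,:,::-1]*1.5,0,255).astype(np.uint8))
```

```text
tcp [475.38087744 336.50299691] [ 97.02704207 182.52855869] base [316.04436679 368.88082284] [243.52470575 164.49694674]
cup (array([ 0.55620548, -0.12206202,  0.05109091]), np.float64(0.0053892645553023436))
A (array([0.57323189, 0.19827959, 0.12892167]), np.float64(0.012525184316898622))
B (array([0.45921943, 0.16523864, 0.1299062 ]), np.float64(0.010929817347022967))
```

View pics/tcp.png

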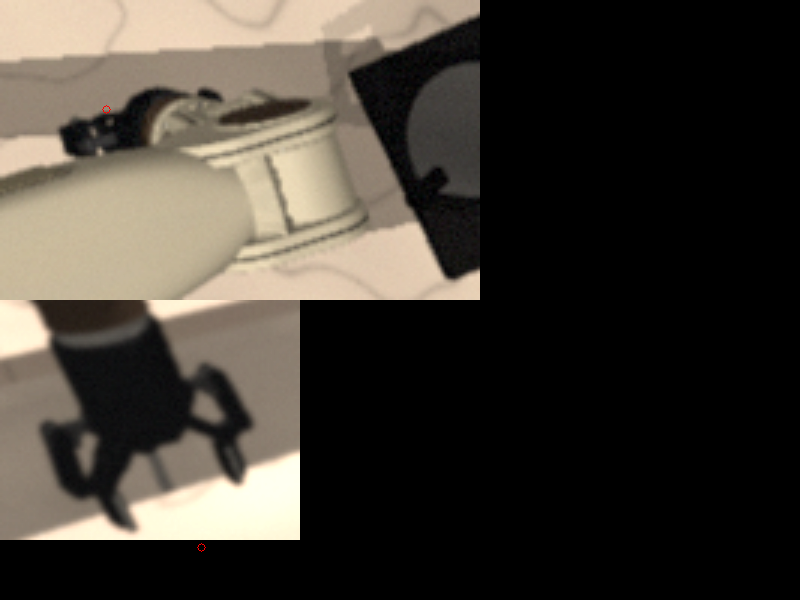

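The projected TCP and base show the far views disagree by 10–20 mm. I'll fly over the cup handle and measure with the wrist camera instead.

>>> jog_arm --motion '[{"z": -50, "x": 10}, {"z": -90, "x": 50, "spin": -10}, {"z": -100, "x": 105, "y": -20, "spin": -20}, {"z": -100, "x": 160, "y": -30, "spin": -30}, {"z": -100, "x": 215, "y": -45, "spin": -40}, {"z": -100, "x": 270, "y": -60, "spin": -50}, {"z": -100, "x": 325, "y": -75, "spin": -60}, {"z": -100, "x": 380, "y": -90, "spin": -70}]'

```text
validation failed for argument at $.mo...
```

Run:
```python
from h import *
o=readout.get_obs();print(o['clock'],o['eef_pos'],o['joint_pos'].round(3) if hasattr(o['joint_pos'],'round') else o['joint_pos'],np.degrees(R.from_quat(o['tool_rot']).as_matrix()).round(1)/57.3)
```

```text
0.1 [ 0.11374603 -0.48624587  0.19849326] [-1.341  0.241  0.004  1.335 -0.     1.571] [[ 0.97382199  0.22687609 -0.        ]
 [ 0.22687609 -0.97382199  0.0017452 ]
 [-0.         -0.0017452  -1.        ]]
```

>>> jog_arm --motion '[{"x": 10, "y": 0, "z": -50, "spin": 0, "fingers": -1}, {"x": 50, "y": 0, "z": -90, "spin": -10, "fingers": -1}, {"x": 105, "y": -20, "z": -100, "spin": -20, "fingers": -1}, {"x": 160, "y": -30, "z": -100, "spin": -30, "fingers": -1}, {"x": 215, "y": -45, "z": -100, "spin": -40, "fingers": -1}, {"x": 270, "y": -60, "z": -100, "spin": -50, "fingers": -1}, {"x": 325, "y": -75, "z": -100, "spin": -60, "fingers": -1}, {"x": 380, "y": -90, "z": -100, "spin": -70, "fingers": -1}]'

```text
clock: 1.1
eef_pos: [0.4647, -0.3115, 0.2988]
tool_rot: [0.746, 0.666, -0.0, -0.0]
ft_force: [0.3, -1.1, 0.0]
grip_width: 0.0853
grasp_force: 0.0
```

>>> jog_arm --motion '[{"x": 25, "y": 40, "z": 0, "spin": -8, "fingers": -1}, {"x": 50, "y": 80, "z": 0, "spin": -16, "fingers": -1}, {"x": 68, "y": 111, "z": 30, "spin": -16, "fingers": -1}, {"x": 68, "y": 111, "z": 40, "spin": -16, "fingers": -1}]'

```text
clock: 1.6
eef_pos: [0.5826, -0.2562, 0.2551]
tool_rot: [0.647, 0.762, -0.001, -0.003]
ft_force: [-0.8, -0.1, 0.3]
grip_width: 0.0855
grasp_force: 0.0
```

Run:
```python
from h import *
import pickle
o=readout.get_obs();print(o['eef_pos'],np.array(o['joint_pos']).round(3),o['tool_rot'])
c=snap('wrist','w1');print(c['K'],ray(c,320,200,True));pickle.dump((c,o),open('w1.pkl','wb'))
print('tcp px',proj(c,o['eef_pos'],True))
```

```text
[ 0.58259257 -0.25618397  0.255109  ] [-0.414  0.527  0.571  1.62   0.     0.993] [ 6.46984582e-01  7.62497650e-01 -7.02024537e-04 -2.79123628e-03]
[[309.70691629   0.         316.95794171]
 [  0.         309.70691629 192.78797442]
 [  0.           0.           1.        ]] (array([ 0.57304351, -0.18892209,  0.42972156]), array([ 0.04973036, -0.28310227, -0.95779956]))
tcp px [316.52742826 224.59632202]
```

View pics/w1.png

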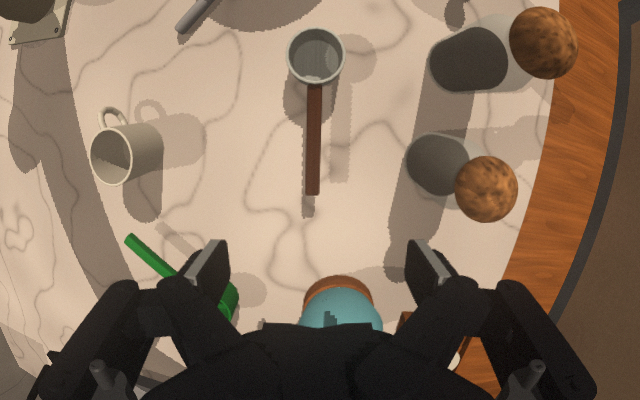

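The wrist picture shows the cup's rim centred at (316,55), with its handle going straight down to its end at (313,194). The bean jars are at the right and the mug at the left. Nothing is in the way at the handle.

Run:
```python
from h import *
import pickle
c,o=pickle.load(open('w1.pkl','rb'))
p=c['pixels'].astype(int);m=(p[:,:,0]-p[:,:,2]>20)&(p[:,:,0]<110);mm=np.zeros_like(m);mm[84:200,290:340]=m[84:200,290:340]
ys,xs=np.where(mm);print(xs.min(),xs.max(),ys.min(),ys.max())
P=np.array([onz(c,x,y,.053,True)[:2] for x,y in zip(xs,ys)]);ce=P.mean(0);v=np.linalg.eigh(np.cov(P.T))[1][:,1];v*=np.sign(v[1])
q=(P-ce)@v;w=(P-ce)@np.array([-v[1],v[0]]);e=ce+v*q.min();cup=e+v*.175;
print('len',np.ptp(q),'width',np.percentile(w,[2,98]),'end',e,'dir',v,np.degrees(np.arctan2(v[1],v[0])),'cup from handle',cup)
rim=onz(c,316,55,.06,True);print('rim',rim)
Rm=R.from_quat(o['tool_rot']).as_matrix();t=np.array(o['eef_pos'])
print('tool x ang',np.degrees(np.arctan2(Rm[1,0],Rm[0,0])))
h=(.5*(cup+rim[:2]))-.135*v; print('grasp',h,'tool delta mm',1e3*Rm.T@(np.array([*h,.045-bot.tcp_to_grasp])-t))
```

```text
305 336 84 195
len 0.13878471697917133 width [-0.00844191  0.00868681] end [ 0.58045304 -0.29575038] dir [-0.1251233  0.9921412] 97.18787647804216 cup from handle [ 0.55855646 -0.12212567]
rim [ 0.5588181  -0.12437259  0.06      ]
tool x ang 99.36987571033836
grasp [ 0.57557893 -0.25718819] tool delta mm [ -0.61505276  -6.01211338 228.83888476]
```

>>> jog_arm --motion '[{"x": -1, "y": -6, "z": 55, "spin": 2, "fingers": -1}, {"x": -1, "y": -6, "z": 110, "spin": 2, "fingers": -1}, {"x": -1, "y": -6, "z": 165, "spin": 2, "fingers": -1}, {"x": -1, "y": -6, "z": 205, "spin": 2, "fingers": -1}, {"x": -1, "y": -6, "z": 229, "spin": 2, "fingers": -1}, {"x": -1, "y": -6, "z": 229, "spin": 2, "fingers": 0.4}, {"x": -1, "y": -6, "z": 229, "spin": 2, "fingers": 1}, {"x": -1, "y": -6, "z": 229, "spin": 2, "fingers": 1}]'

```text
clock: 2.65
eef_pos: [0.5772, -0.2612, 0.0326]
tool_rot: [0.662, 0.75, 0.001, 0.002]
ft_force: [0.1, -0.2, 0.2]
grip_width: 0.0321
grasp_force: 0.0
```

>>> jog_arm --motion '[{"x": 0, "y": 0, "z": 0, "spin": 0, "fingers": 1}, {"x": 0, "y": 0, "z": 0, "spin": 0, "fingers": 1}, {"x": 0, "y": 0, "z": -4, "spin": 0, "fingers": 1}, {"x": 0, "y": 0, "z": -15, "spin": 0, "fingers": 1}, {"x": 0, "y": 0, "z": -15, "spin": 0, "fingers": 1}]'

```text
clock: 3.28
eef_pos: [0.5771, -0.2608, 0.047]
tool_rot: [0.662, 0.75, 0.0, 0.001]
ft_force: [-0.3, 0.4, -0.4]
grip_width: 0.0004
grasp_force: 0.0
```

Run:
```python
from h import *
import pickle
o=readout.get_obs();print(o['eef_pos'],np.array(o['joint_pos']).round(3),o['tool_rot'],o['ft_torque'],o['ft_force'])
c=snap('wrist','w2');pickle.dump((c,o),open('w2.pkl','wb'))
```

```text
[ 0.57712639 -0.26080382  0.04699496] [-0.424  0.596  0.141  1.112 -0.     1.021] [6.61509263e-01 7.49935449e-01 4.42353952e-04 1.45674203e-03] [0.04619937 0.00633012 0.02588406] [-0.27612224  0.35483607 -0.38261922]
```

View pics/w2.png

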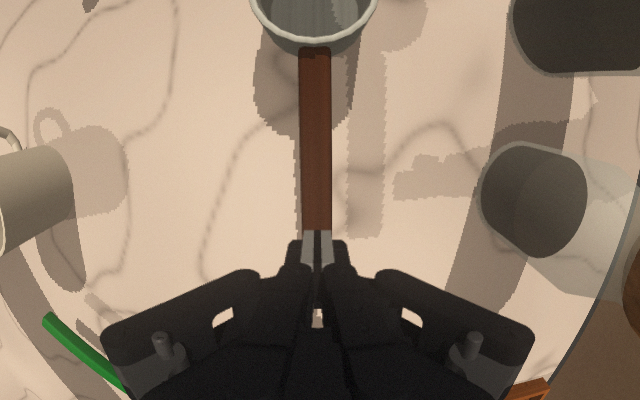

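The fingers shut on nothing: the handle is still standing in the wrist view, running from (316,48) to (316,230), and the fingertips at (317,232) look higher than the stated TCP. I'll measure that offset.

Run:
```python
from h import *
import pickle
cs=pickle.load(open('c0.pkl','rb'));S=cs['scene'];c,o=pickle.load(open('w2.pkl','rb'))
Rm=R.from_quat([.9934,.1146,0,0]).as_matrix()
for d in(0,.013,.03,.045,.06): print(d,[proj(S,np.array([.1137,-.4862,.1984+d])+Rm[:,1]*s).round(1) for s in(-.0425,.0425)], [proj(c,np.array(o['eef_pos'])+[0,0,d]+R.from_quat(o['tool_rot']).as_matrix()[:,0]*s,True).round(1) for s in(0,.011)])
s=snap('scene');pickle.dump(s,open('s2.pkl','wb'))
u,v=proj(s,o['eef_pos']);print(u,v,proj(s,np.array(o['eef_pos'])+[0,0,.03]))
x,y=int(u)-50,int(v)-55;I=cv2.resize(s['pixels'][y:y+90,x:x+110,::-1],None,fx=6,fy=6,interpolation=cv2.INTER_CUBIC)
cv2.circle(I,(int((u-x)*6),int((v-y)*6)),5,(0,0,255),1);cv2.imwrite('pics/s2.png',I)
```

```text
0 [array([112.3, 175.3]), array([ 80.9, 190.2])] [array([316.5, 224.6]), array([316.5, 207.4])]
0.013 [array([110.6, 171.3]), array([ 78.9, 186.1])] [array([316.5, 233.1]), array([316.5, 214.7])]
0.03 [array([108.3, 166. ]), array([ 76.1, 180.6])] [array([316.5, 246. ]), array([316.5, 226.2])]
0.045 [array([106.3, 161.2]), array([ 73.7, 175.7])] [array([316.5, 259.6]), array([316.4, 238.4])]
0.06 [array([104.3, 156.4]), array([ 71.2, 170.7])] [array([316.4, 276. ]), array([316.4, 253.2])]
271.1240642269982 281.22642859602627 [270.10641966 273.19021073]
```

View pics/s2.png

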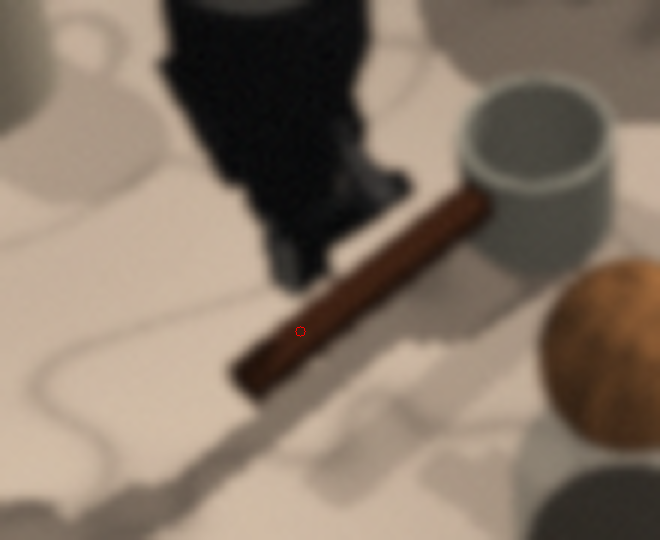

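The fingertips at (295,290) sit about 7 px above the projected TCP at (300,331), so the real tips are about 30 mm higher than reported. The cup is untouched. I'll open, go 45 mm lower and grip again.

>>> jog_arm --motion '[{"x": 0, "y": 0, "z": 0, "spin": 0, "fingers": -1}, {"x": 0, "y": 0, "z": 0, "spin": 0, "fingers": -1}, {"x": 0, "y": 0, "z": 0, "spin": 0, "fingers": -1}, {"x": 2, "y": -1, "z": 0, "spin": 0, "fingers": -1}, {"x": 3, "y": -1, "z": 20, "spin": 0, "fingers": -1}, {"x": 3, "y": -1, "z": 35, "spin": 0, "fingers": -1}, {"x": 3, "y": -1, "z": 45, "spin": 0, "fingers": -1}, {"x": 3, "y": -1, "z": 45, "spin": 0, "fingers": -1}]'

```text
clock: 4.38
eef_pos: [0.5737, -0.257, -0.0009]
tool_rot: [0.662, 0.75, -0.0, -0.001]
ft_force: [-1.0, 0.1, -0.7]
grip_width: 0.0856
grasp_force: 0.0
```

>>> jog_arm --motion '[{"x": 0, "y": 0, "z": 0, "spin": 0, "fingers": 1}, {"x": 0, "y": 0, "z": 0, "spin": 0, "fingers": 1}, {"x": 0, "y": 0, "z": 0, "spin": 0, "fingers": 1}, {"x": 0, "y": 0, "z": 0, "spin": 0, "fingers": 1}]'

```text
clock: 4.88
eef_pos: [0.5748, -0.2576, 0.0007]
tool_rot: [0.662, 0.75, 0.0, 0.0]
ft_force: [0.9, -1.2, 1.4]
grip_width: 0.0166
grasp_force: 61.2
```

>>> jog_arm --motion '[{"x": 0, "y": 0, "z": -10, "spin": 0, "fingers": 1}, {"x": 0, "y": 0, "z": -30, "spin": 0, "fingers": 1}, {"x": 40, "y": 4, "z": -32, "spin": -2, "fingers": 1}, {"x": 85, "y": 9, "z": -32, "spin": -4, "fingers": 1}, {"x": 135, "y": 14, "z": -32, "spin": -6, "fingers": 1}, {"x": 185, "y": 19, "z": -32, "spin": -8, "fingers": 1}, {"x": 220, "y": 23, "z": -32, "spin": -9, "fingers": 1}, {"x": 226, "y": 23, "z": -32, "spin": -9, "fingers": 1}]'

```text
clock: 5.88
eef_pos: [0.5691, -0.028, 0.0328]
tool_rot: [0.599, 0.801, -0.0, 0.0]
ft_force: [0.5, -0.8, -2.3]
grip_width: 0.0167
grasp_force: 61.0
```

Run:
```python
from h import *
import pickle
o=readout.get_obs();print(o['eef_pos'],np.array(o['joint_pos']).round(3),o['tool_rot'],o['grip_width'])
c=snap('wrist','w3');pickle.dump((c,o),open('w3.pkl','wb'))
```

```text
[ 0.56907576 -0.02801552  0.03278632] [-0.049  0.498 -0.071  1.001 -0.     1.236] [ 5.99144791e-01  8.00640691e-01 -1.81779980e-05  4.88237859e-05] 0.016705004367392157
```

View pics/w3.png

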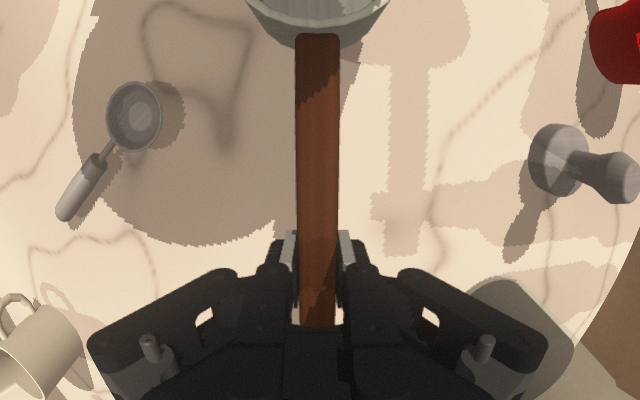

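The wrist picture shows the handle centred between the pads at (317,250) and the cup hanging ahead at (316,10). The spoon (110,150) and tamper (570,165) are clear. Next I refine the grinder pose from the top image by a mask, using the cup, whose place I know, to check for bias.

Run:
```python
from h import *
import pickle
cs=pickle.load(open('c0.pkl','rb'));T=cs['top'];S=cs['scene']
g=cv2.cvtColor(T['pixels'],cv2.COLOR_RGB2GRAY)
# cup rim: hough on upsampled
k=8;x0,y0=330,185;z=cv2.resize(g[y0:y0+36,x0:x0+36],None,fx=k,fy=k,interpolation=cv2.INTER_CUBIC)
cc=cv2.HoughCircles(cv2.GaussianBlur(z,(0,0),4),cv2.HOUGH_GRADIENT,1,200,param1=60,param2=12,minRadius=70,maxRadius=110)
for c in cc[0][:2]: print('cup',c,onz(T,(c[0]+.5)/k-.5+x0,(c[1]+.5)/k-.5+y0,.06),'r mm',c[2]/k*1.72/510*1e3)
print('cup true proj',proj(T,[.5587,-.1235,.06]),proj(S,[.5587,-.1235,.06]))
def quad(c,x0,y0,w,h,th,seed):
    p=c['pixels'][y0:y0+h,x0:x0+w].max(2);z=cv2.resize(p,None,fx=8,fy=8,interpolation=cv2.INTER_CUBIC)
    m=(z<th).astype(np.uint8);m=cv2.morphologyEx(m,cv2.MORPH_OPEN,np.ones((9,9)))
    cnt=max(cv2.findContours(m,0,1)[0],key=cv2.contourArea);h=cv2.convexHull(cnt)
    for e in(6,10,16,24,32):
        a=cv2.approxPolyDP(h,e,True)[:,0]
        if len(a)<=6: break
    print(p.min(),np.percentile(p,[10,30,60]),cv2.contourArea(cnt)/64);return (a+.5)/8-.5+[x0,y0]
for th in(25,35,45): print(th,quad(T,205,190,64,60,th,0).round(1).tolist())
for th in(20,30): print('S',th,quad(S,352,125,60,65,th,0).round(1).tolist())
```

```text
Traceback (most recent call last):
TypeError: 'NoneType' object is not subscriptable
```

Run:
```python
from h import *
import pickle
cs=pickle.load(open('c0.pkl','rb'));T=cs['top'];S=cs['scene']
print('cup true proj',proj(T,[.5587,-.1235,.06]),proj(S,[.5587,-.1235,.06]))
print('rim extent rows/cols in top')
p=T['pixels'][:,:,0].astype(int)
print(p[203,334:362].tolist());print(p[188:218,348].tolist())
def quad(c,x0,y0,w,h,th):
    p=c['pixels'][y0:y0+h,x0:x0+w].max(2);z=cv2.resize(p,None,fx=8,fy=8,interpolation=cv2.INTER_CUBIC)
    m=(z<th).astype(np.uint8);m=cv2.morphologyEx(m,cv2.MORPH_OPEN,np.ones((9,9)))
    cnt=max(cv2.findContours(m,0,1)[0],key=cv2.contourArea);h=cv2.convexHull(cnt)
    for e in(6,10,16,24,32):
        a=cv2.approxPolyDP(h,e,True)[:,0]
        if len(a)<=6: break
    return (a+.5)/8-.5+[x0,y0]
for th in(25,35,45): print(th,quad(T,205,190,64,60,th).round(1).tolist())
for th in(20,30): print('S',th,quad(S,352,125,60,65,th).round(1).tolist())
```

```text
cup true proj [347.59338836 200.93294527] [309.47025748 247.80249585]
rim extent rows/cols in top
[137, 138, 133, 120, 112, 78, 72, 71, 72, 70, 72, 72, 70, 70, 69, 71, 71, 70, 69, 88, 116, 111, 102, 105, 83, 70, 71, 68]
[137, 136, 137, 124, 89, 52, 48, 63, 72, 68, 70, 72, 74, 71, 69, 69, 71, 69, 71, 71, 70, 72, 91, 85, 60, 76, 133, 158, 159, 158]
25 [[249.7, 197.8], [260.2, 230.6], [230.1, 239.8], [227.6, 236.8], [217.8, 203.9]]
35 [[249.7, 197.6], [260.4, 230.7], [235.9, 244.3], [229.6, 240.8], [227.3, 237.2], [217.4, 203.7]]
45 [[249.8, 197.3], [260.7, 230.8], [237.8, 244.8], [225.9, 249.4], [211.1, 249.4], [213.6, 203.1]]
S 20 [[378.1, 137.1], [411.4, 146.9], [407.7, 162.9], [396.9, 184.8], [374.1, 177.8], [362.1, 169.6]]
S 30 [[378.1, 136.2], [411.4, 145.8], [409.9, 159.4], [397.8, 185.8], [374.1, 179.1], [361.3, 169.4]]
```

Run:
```python
from h import *
import pickle
cs=pickle.load(open('c0.pkl','rb'));T=cs['top'];S=cs['scene']
A=onz(T,250.1,196.3,.14);B=onz(T,261,230.2,.14);d=(A-B)/np.linalg.norm(A-B);gx=np.array([-d[1],d[0],0])
if gx[1]<0: gx=-gx
o=(A+B)/2+.1*gx;o[2]=0;print(A,B,np.linalg.norm(A-B),gx,np.degrees(np.arctan2(gx[1],gx[0])),'org',o,'outlet',o-.05*gx)
gy=np.array([-gx[1],gx[0],0]);s=.5736;c=.8192
fx=gx*c+np.array([0,0,s]);fz=-gx*s+np.array([0,0,c]);low=o-.1*gx+[0,0,.14]
P=lambda a,b,n:low+fx*a+gy*b+fz*n
print('S corners (low top, low bottom, up): ')
for b in(-.06,.06): print([proj(S,P(a,b,n)).round(1).tolist() for a,n in((0,0),(0,-.04),(.135,0))],[proj(T,P(a,b,0)).round(1).tolist() for a in(0,.135)])
# profile along slope through b=0 at several b, in top image, n=0 coordinate -> print brightness
for b in(-.02,0,.02):
  print('T',b,[(int(a*1e3),int(T['pixels'][tuple(proj(T,P(a,b,0)).round().astype(int)[::-1])].mean())) for a in np.arange(-.01,.14,.005)])
np.savez('g.npz',o=o,gx=gx,gy=gy,fx=fx,fz=fz,low=low)
```

```text
[0.57087164 0.19761123 0.14      ] [0.45881472 0.16306737 0.14      ] 0.11726053053015555 [-0.29459065  0.95562354  0.        ] 107.13299229201718 org [0.48538411 0.27590165 0.        ] outlet [0.50011365 0.22812048 0.        ]
S corners (low top, low bottom, up): 
[[396.2, 181.0], [397.9, 186.2], [414.2, 142.4]] [[250.0, 195.9], [212.4, 203.1]]
[[360.4, 169.0], [363.0, 174.3], [378.3, 132.3]] [[261.1, 230.6], [223.7, 239.7]]
T -0.02 [(-10, 144), (-5, 131), (0, 80), (4, 9), (10, 7), (15, 21), (19, 43), (25, 40), (30, 45), (34, 38), (40, 34), (45, 32), (49, 58), (55, 65), (60, 54), (65, 49), (70, 51), (75, 85), (80, 88), (85, 88), (90, 87), (95, 91), (100, 48), (105, 20), (110, 9), (115, 6), (120, 41), (125, 43), (130, 36), (134, 106), (139, 111)]
T 0 [(-10, 93), (-5, 91), (0, 58), (4, 2), (10, 3), (15, 17), (19, 43), (25, 41), (30, 45), (34, 38), (40, 35), (45, 36), (49, 54), (55, 63), (60, 54), (65, 51), (70, 51), (75, 81), (80, 87), (85, 89), (90, 87), (95, 89), (100, 52), (105, 26), (110, 1), (115, 8), (120, 39), (125, 47), (130, 35), (134, 82), (139, 108)]
T 0.02 [(-10, 90), (-5, 91), (0, 22), (4, 3), (10, 4), (15, 38), (19, 44), (25, 43), (30, 44), (34, 38), (40, 38), (45, 37), (49, 56), (55, 64), (60, 55), (65, 53), (70, 55), (75, 83), (80, 86), (85, 88), (90, 89), (95, 79), (100, 55), (105, 24), (110, 11), (115, 4), (120, 29), (125, 47), (130, 19), (134, 39), (139, 87)]
```

>>> jog_arm --motion '[{"x": 40, "y": 2, "z": 0, "spin": 0, "fingers": 1}, {"x": 75, "y": 4, "z": 0, "spin": 0, "fingers": 1}, {"x": 100, "y": 5, "z": 0, "spin": 0, "fingers": 1}, {"x": 118, "y": 6, "z": 0, "spin": 0, "fingers": 1}, {"x": 128, "y": 6, "z": 0, "spin": 0, "fingers": 1}, {"x": 130, "y": 6, "z": 10, "spin": 0, "fingers": 1}, {"x": 130, "y": 6, "z": 20, "spin": 0, "fingers": 1}, {"x": 130, "y": 6, "z": 26, "spin": 0, "fingers": 1}]'

```text
clock: 6.92
eef_pos: [0.5381, 0.0953, 0.005]
tool_rot: [0.601, 0.799, -0.001, -0.001]
ft_force: [0.2, -0.5, -1.8]
grip_width: 0.0166
grasp_force: 61.0
```

>>> jog_arm --motion '[{"x": 0, "y": 0, "z": 2, "spin": 0, "fingers": 1}, {"x": 0, "y": 0, "z": 4, "spin": 0, "fingers": 1}, {"x": 0, "y": 0, "z": 4, "spin": 0, "fingers": 1}]'

```text
clock: 7.3
eef_pos: [0.5389, 0.0961, 0.0023]
tool_rot: [0.601, 0.799, 0.0, 0.0]
ft_force: [0.0, 0.4, -2.4]
grip_width: 0.0167
grasp_force: 61.0
```

Run:
```python
from h import *
o=readout.get_obs();print(o['eef_pos'],o['ft_force'],o['ft_torque'])
g=np.load('g.npz');out=g['o']-.05*g['gx'];x=R.from_quat(o['tool_rot']).as_matrix()[:,0];print('cup',np.array(o['eef_pos'])[:2]+.135*x[:2],'outlet',out[:2],'ang',np.degrees(np.arctan2(x[1],x[0])))
# face features via top image with right heights
import pickle
T=pickle.load(open('c0.pkl','rb'))['top'];low,gx,gy,fx,fz=[g[k] for k in('low','gx','gy','fx','fz')]
def a_at(ap,n):
    u,v=proj(T,low+fx*ap);O,d=ray(T,u,v);q=low+fz*n;t=((q-O)@fz)/(d@fz);return ((O+d*t)-low)@fx*1e3
print('ridge down top edge',a_at(.0155,.046),'ridge/trigger top',a_at(.047,.046),a_at(.047,.044),'trig top up edge',a_at(.0575,.044),'trig low edge',a_at(.073,.015),'lock visible from',a_at(.073,.012),'lock end',a_at(.0985,.012))
```

```text
[0.53889774 0.09609519 0.00234579] [ 0.0142805   0.40485443 -2.38417126] [-0.23724372 -0.03432508  0.01126089]
cup [0.5013339  0.22576383] outlet [0.50011365 0.22812048] ang 106.15582427587935
ridge down top edge 41.39065678194686 ridge/trigger top 71.87994058743524 70.79841983146002 trig top up edge 80.97621070277509 trig low edge 80.84618375079613 lock visible from 79.27848876063692 lock end 104.56703591955977
```

>>> jog_arm --motion '[{"x": 2, "y": 0, "z": 2, "spin": 0, "fingers": 1}, {"x": 2, "y": 0, "z": 3, "spin": 0, "fingers": 1}, {"x": 2, "y": 0, "z": 3, "spin": 0, "fingers": 1}]'

```text
clock: 7.68
eef_pos: [0.5389, 0.0982, 0.0001]
tool_rot: [0.601, 0.799, 0.001, 0.0]
ft_force: [0.5, -0.8, 3.0]
grip_width: 0.0166
grasp_force: 61.7
```

>>> jog_arm --motion '[{"x": 2, "y": 0, "z": 0, "spin": 0, "fingers": 0.3}, {"x": 2, "y": 0, "z": 0, "spin": 0, "fingers": -1}, {"x": 2, "y": 0, "z": 0, "spin": 0, "fingers": -1}, {"x": 2, "y": 0, "z": 0, "spin": 0, "fingers": -1}, {"x": 0, "y": 0, "z": -40, "spin": 0, "fingers": -1}, {"x": -20, "y": 0, "z": -95, "spin": 0, "fingers": -1}, {"x": -30, "y": 0, "z": -150, "spin": 0, "fingers": -1}, {"x": -30, "y": 0, "z": -200, "spin": 0, "fingers": -1}]'

```text
clock: 8.68
eef_pos: [0.5468, 0.0685, 0.2014]
tool_rot: [0.601, 0.799, 0.0, 0.0]
ft_force: [1.8, 0.9, -1.1]
grip_width: 0.0854
grasp_force: 0.0
```

>>> jog_arm --motion '[{"x": 0, "y": 0, "z": -40, "spin": 0, "fingers": -1}, {"x": 0, "y": 0, "z": -60, "spin": 0, "fingers": -1}, {"x": 0, "y": 0, "z": -60, "spin": 0, "fingers": -1}]'

```text
clock: 9.05
eef_pos: [0.5477, 0.0694, 0.2611]
tool_rot: [0.601, 0.799, 0.001, 0.001]
ft_force: [0.1, 0.2, -0.8]
grip_width: 0.0853
grasp_force: 0.0
```

Run:
```python
from h import *
import pickle
o=readout.get_obs();print(o['eef_pos'],np.array(o['joint_pos']).round(3),o['tool_rot'],o['ft_force'])
c=snap('wrist','w4');pickle.dump((c,o),open('w4.pkl','wb'))
g=np.load('g.npz');low,gx,gy,fx,fz,org=[g[k] for k in('low','gx','gy','fx','fz','o')]
I=c['pixels'][:,:,::-1].copy()
P=lambda a,b,n:low+fx*a+gy*b+fz*n
for a,n,w,col in((0,0,.06,(0,0,255)),(.040,.046,.046,(0,255,0)),(.083,.044,.032,(255,255,0)),(.105,.012,.028,(0,255,255)),(.135,0,.06,(255,0,255))):
    for b in(-w,w): cv2.circle(I,tuple(proj(c,P(a,b,n),True).round().astype(int).tolist()),4,col,1)
for r in(.04,.175): cv2.circle(I,tuple(proj(c,org-(.05+r)*gx+[0,0,.053],True).round().astype(int).tolist()),4,(255,0,0),1)
cv2.imwrite('pics/w4m.png',cv2.convertScaleAbs(I,alpha=1.3))
```

```text
[0.54765662 0.06940906 0.26109197] [0.126 0.328 0.283 1.521 0.    1.415] [0.60068304 0.7994846  0.00144894 0.00147047] [ 0.10800901  0.15317892 -0.83157081]
```

View pics/w4m.png

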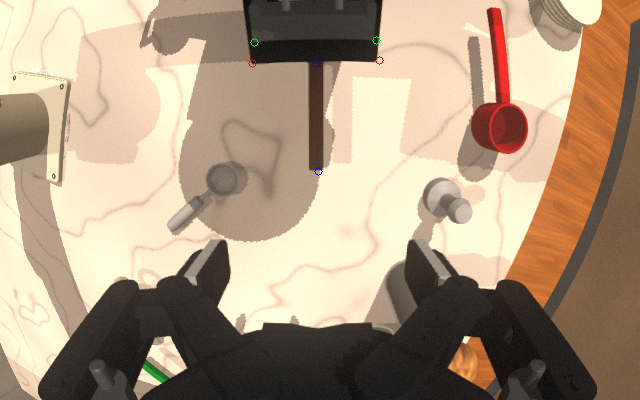

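The picture shows the cup standing with its handle from (316,62) to (316,170), end where predicted. The slab's lower edge runs from about (246,62) to (377,61), about 4 px left of prediction. I'll refine the grinder pose from that view.

Run:
```python
from h import *
import pickle
c,o=pickle.load(open('w4.pkl','rb'));p=c['pixels'].max(2).astype(int)
for v in(52,56,59): print(v,'L',p[v,240:256].tolist(),'R',p[v,368:386].tolist())
for u in(256,270,290,340,355,368): print(u,p[50:72,u].tolist())
h=(p<60)
for v in(80,110,150): print('handle',v,[i+300 for i in np.where(p[v,300:335]<75)[0]][::60] or 0, np.where(p[v,300:335]<75)[0][[0,-1]]+300)
```

```text
52 L [107, 106, 104, 105, 102, 105, 106, 105, 103, 68, 34, 21, 24, 25, 20, 21] R [36, 31, 32, 34, 30, 36, 31, 36, 34, 97, 163, 174, 173, 175, 177, 172, 181, 182]
56 L [108, 109, 107, 104, 105, 107, 107, 105, 107, 107, 38, 23, 30, 25, 24, 25] R [35, 34, 33, 35, 37, 33, 31, 34, 46, 160, 189, 188, 190, 189, 192, 195, 193, 196]
59 L [105, 106, 107, 106, 108, 108, 104, 105, 109, 100, 78, 22, 22, 22, 26, 23] R [36, 37, 33, 35, 34, 37, 43, 40, 112, 172, 192, 193, 196, 191, 196, 195, 193, 194]
256 [23, 25, 26, 16, 21, 24, 24, 25, 22, 23, 22, 23, 23, 57, 116, 133, 136, 132, 131, 135, 135, 135]
270 [22, 25, 24, 19, 21, 24, 17, 23, 22, 22, 25, 23, 22, 134, 133, 133, 132, 134, 136, 134, 133, 136]
290 [24, 21, 22, 24, 25, 21, 22, 24, 20, 25, 30, 33, 110, 133, 137, 137, 136, 138, 136, 132, 135, 137]
340 [26, 24, 27, 23, 25, 23, 33, 27, 28, 31, 20, 84, 109, 141, 155, 157, 163, 179, 190, 190, 193, 194]
355 [31, 29, 29, 27, 29, 32, 30, 31, 33, 34, 32, 115, 195, 197, 194, 194, 192, 194, 194, 192, 188, 193]
368 [29, 32, 36, 34, 35, 35, 35, 32, 30, 36, 32, 54, 179, 192, 197, 194, 194, 194, 194, 196, 194, 194]
handle 80 [np.int64(309)] [309 322]
handle 110 [np.int64(309)] [309 322]
handle 150 [np.int64(309)] [309 322]
```

Run:
```python
from h import *
import pickle
c,o=pickle.load(open('w4.pkl','rb'))
A=onz(c,376,61.2,.14,True);B=onz(c,250.3,63.2,.14,True);d=(A-B)/np.linalg.norm(A-B);gx=np.array([-d[1],d[0],0]);gx*=np.sign(gx[1])
org=(A+B)/2+.1*gx;org[2]=0;print(np.linalg.norm(A-B),org,'yaw',np.degrees(np.arctan2(gx[1],gx[0])))
old=np.load('g.npz');y=(np.radians(106.5))
gx=np.array([np.cos(y),np.sin(y),0]);gy=np.array([-gx[1],gx[0],0]);org=(A+B)/2+.1*gx;org[2]=0
out=org-.05*gx;e=onz(c,315.5,170.3,.053,True);h=onz(c,315.5,80,.053,True);v=h-e;v/=np.linalg.norm(v);cup=e+.175*v
print('outlet',out,'cup',cup,'err in grinder axes mm',1e3*(cup-out)@gx,1e3*(cup-out)@gy)
s,cc=np.sin(np.radians(35)),np.cos(np.radians(35));fx=gx*cc+np.array([0,0,s]);fz=-gx*s+np.array([0,0,cc])
low=org-.1*gx+[0,0,.14];np.savez('g2.npz',o=org,gx=gx,gy=gy,fx=fx,fz=fz,low=low)
Rm=R.from_quat(o['tool_rot']).as_matrix()
for a,n,nm in((.083,.03,'pad'),(.071,.03,'pad home'),(.095,.012,'lock_top'),(.040,.03,'ridge')): print(nm,low+fx*a+fz*n)
```

```text
0.1193203679977877 [0.48387479 0.2745662  0.        ] yaw 106.8503429819935
outlet [0.49866131 0.22680067 0.        ] cup [0.50066539 0.22889269 0.053     ] err in grinder axes mm 1.4366827236216018 -2.515714276116938
pad [0.49843912 0.22755078 0.21218141]
pad home [0.50123094 0.21812575 0.20529849]
lock_top [0.49271502 0.24687503 0.20431959]
ridge [0.50844314 0.19377776 0.18751762]
```

The cup stands within 3 mm of the outlet axis. Next I work out where the open rear fingertip must go to press the trigger.

Run:
```python
from h import *
import pickle
c,o=pickle.load(open('w4.pkl','rb'));Rm=R.from_quat(o['tool_rot']).as_matrix();t=np.array(o['eef_pos'])
for d in(.02,.03,.04,.045,.05,.06): print(d,[proj(c,t+Rm@[s,y,-d],True).round(1).tolist() for s in(.011,) for y in(-.0427,.0427,.057)])
p=c['pixels'].max(2).astype(int)
for v in range(234,262,3): print(v,'L',p[v,200:236:2].tolist(),'R',p[v,400:436:2].tolist())
g=np.load('g2.npz');u=readout.get_obs()
# target: finger inner face X=-100,tip Z .24; tool y=gx ; tcp = org + gx*(Xi-.0427)
for Xi in(-.1,-.046): print(Xi,(g['o']+g['gx']*(Xi-.0427))[:2], 'delta in current tool axes', 1e3*Rm.T@(np.array([*(g['o']+g['gx']*(Xi-.0427))[:2],0])-t*[1,1,0]))
```

```text
0.02 [[237.7, 218.5], [395.0, 218.4], [419.7, 218.0]]
0.03 [[233.1, 225.2], [399.5, 225.1], [425.5, 224.5]]
0.04 [[227.9, 232.7], [404.5, 232.7], [431.8, 231.9]]
0.045 [[225.1, 236.8], [407.2, 236.8], [435.2, 235.8]]
0.05 [[222.2, 241.2], [410.1, 241.1], [438.9, 240.0]]
0.06 [[215.7, 250.7], [416.4, 250.7], [446.7, 249.3]]
234 L [206, 202, 203, 198, 191, 185, 182, 172, 181, 161, 166, 130, 133, 131, 137, 134, 135, 136] R [220, 219, 222, 220, 221, 221, 216, 150, 147, 144, 148, 147, 146, 143, 146, 142, 184, 221]
237 L [199, 200, 194, 184, 173, 179, 184, 183, 179, 175, 183, 199, 169, 137, 133, 135, 136, 137] R [220, 224, 219, 219, 221, 221, 150, 148, 147, 144, 147, 145, 146, 149, 144, 148, 206, 222]
240 L [183, 179, 179, 183, 195, 132, 123, 127, 126, 127, 89, 79, 77, 188, 209, 209, 210, 163] R [220, 221, 222, 222, 192, 91, 68, 89, 123, 123, 123, 127, 130, 145, 146, 158, 220, 222]
243 L [200, 203, 202, 205, 135, 118, 117, 123, 119, 63, 44, 44, 44, 76, 210, 210, 210, 209] R [221, 218, 222, 221, 102, 49, 49, 54, 74, 122, 124, 123, 122, 126, 156, 222, 220, 220]
246 L [208, 207, 200, 124, 120
[... 515 characters left out ...]
2, 120, 121, 62, 46, 41, 42, 44, 46, 47, 47, 46, 104, 212, 209, 211] R [221, 218, 218, 127, 48, 48, 47, 49, 47, 46, 46, 48, 67, 122, 121, 122, 118, 122]
258 L [123, 118, 119, 121, 61, 45, 45, 42, 40, 44, 45, 43, 42, 46, 92, 210, 213, 212] R [220, 218, 210, 62, 47, 47, 46, 49, 42, 45, 43, 49, 45, 64, 125, 121, 121, 120]
261 L [120, 120, 117, 65, 42, 44, 45, 43, 45, 44, 43, 46, 45, 45, 49, 212, 213, 212] R [156, 135, 121, 49, 48, 46, 41, 45, 45, 41, 43, 44, 44, 49, 57, 122, 120, 120]
-0.1 [0.52498953 0.13791808] delta in current tool axes [ 7.21109136e+01 -2.70117538e+00 -5.50557607e-02]
-0.046 [0.5096527  0.18969435] delta in current tool axes [ 1.26109964e+02 -3.01951835e+00 -8.93236140e-02]
```

>>> jog_arm --motion '[{"x": 10, "y": 0, "z": 0, "spin": -10, "fingers": -1}, {"x": 20, "y": 0, "z": 0, "spin": -20, "fingers": -1}, {"x": 30, "y": -1, "z": 0, "spin": -30, "fingers": -1}, {"x": 40, "y": -1, "z": 0, "spin": -40, "fingers": -1}, {"x": 50, "y": -2, "z": 0, "spin": -50, "fingers": -1}, {"x": 60, "y": -2, "z": 0, "spin": -60, "fingers": -1}, {"x": 70, "y": -3, "z": 0, "spin": -70, "fingers": -1}, {"x": 72, "y": -3, "z": 0, "spin": -80, "fingers": -1}]'

```text
clock: 10.1
eef_pos: [0.5224, 0.138, 0.257]
tool_rot: [-0.057, 0.998, -0.0, -0.002]
ft_force: [-0.3, -0.4, 0.6]
grip_width: 0.0856
grasp_force: 0.0
```

>>> jog_arm --motion '[{"x": 0, "y": 0, "z": 20, "spin": -10, "fingers": -1}, {"x": 0, "y": 0, "z": 50, "spin": -10, "fingers": -1}, {"x": 0, "y": 0, "z": 70, "spin": -10, "fingers": -1}, {"x": 0, "y": 0, "z": 70, "spin": -10, "fingers": -1}]'

```text
clock: 10.6
eef_pos: [0.5211, 0.137, 0.1858]
tool_rot: [-0.141, 0.99, -0.0, -0.004]
ft_force: [0.4, -0.1, 0.1]
grip_width: 0.0856
grasp_force: 0.0
```

```bash
cat > st.py <<'E'
from h import *
g=np.load('g2.npz');o=readout.get_obs();Rm=R.from_quat(o['tool_rot']).as_matrix();t=np.array(o['eef_pos'])
d=float(__import__('sys').argv[1]) if len(__import__('sys').argv)>1 else .046
ti=t+Rm@[0,o['grip_width']/2,-d];q=ti-g['o'];r=ti-g['low']
print('t',o['clock'],'finger X %.1f Y %.1f Z %.1f | a %.1f n %.1f'%(*(1e3*np.array([q@g['gx'],q@g['gy'],ti[2]])),1e3*r@g['fx'],1e3*r@g['fz']),'tooly-gx deg %.1f'%np.degrees(np.cross(g['gx'],Rm[:,1])[2]))
f=np.array(o['ft_force']);print('F fx %.1f gy %.1f fz %.1f'%(f@g['fx'],f@g['gy'],f@g['fz']),'gx %.1f z %.1f'%(f@g['gx'],f[2]))
E
python3 st.py
python3 - <<'E'
from h import *
import pickle
pickle.dump((snap('wrist'),snap('scene'),readout.get_obs()),open('w5.pkl','wb'))
E
```

```text
t 10.6 finger X -99.7 Y 3.4 Z 231.8 | a 52.9 n 75.0 tooly-gx deg -0.3
F fx -0.1 gy -0.3 fz 0.2 gx -0.2 z 0.1
```

Run:
```python
from h import *
import pickle
w,s,o=pickle.load(open('w5.pkl','rb'));g=np.load('g2.npz')
P=lambda a,b,n:g['low']+g['fx']*a+g['gy']*b+g['fz']*n
def samp(a,b,n):
    u,v=proj(w,P(a,b,n),True).round().astype(int); return int(w['pixels'][v,u].mean()) if 0<=u<640 and 0<=v<400 else -1
A=range(30,125,3);print(list(A))
for b,n in((.02,.012),(.024,.012),(.02,.044),(.025,.044),(.04,.046),(.055,0)): print(b,n,[samp(a/1e3,b,n) for a in A])
print(proj(w,P(.083,.02,.044),True),proj(w,P(.105,.028,.012),True))
cv2.imwrite('pics/w5.png',w['pixels'][:,:,::-1])
```

```text
[30, 33, 36, 39, 42, 45, 48, 51, 54, 57, 60, 63, 66, 69, 72, 75, 78, 81, 84, 87, 90, 93, 96, 99, 102, 105, 108, 111, 114, 117, 120, 123]
0.02 0.012 [59, 59, 63, 60, 63, 65, 59, 65, 60, 50, 51, 51, 129, 120, 90, 93, 93, 82, 132, 130, 132, 131, 129, 133, 129, 25, 19, 26, 24, 23, 60, 67]
0.024 0.012 [47, 64, 66, 65, 60, 58, 60, 68, 56, 53, 49, 60, 131, 131, 71, 70, 75, 74, 128, 127, 130, 128, 130, 131, 125, 25, 23, 20, 19, 26, 57, 67]
0.02 0.044 [37, 33, 30, 34, 64, 64, 62, 63, 64, 63, 63, 60, 60, 118, 125, 89, 91, 91, 77, 131, 134, 132, 133, 129, 24, 28, 22, 20, 22, 68, 67, 30]
0.025 0.044 [36, 32, 31, 27, 62, 60, 61, 63, 60, 62, 61, 66, 75, 75, 75, 87, 91, 93, 76, 130, 131, 132, 131, 131, 26, 24, 22, 18, 20, 67, 66, 24]
0.04 0.046 [34, 29, 28, 30, 74, 73, 73, 72, 72, 75, 76, 67, 62, 59, 35, 20, 28, 23, 22, 23, 22, 20, 19, 23, 22, 21, 21, 22, 27, 65, 64, 24]
0.055 0 [28, 30, 29, 28, 27, 28, 29, 22, 26, 25, 29, 27, 25, 26, 22, 22, 24, 28, 24, 25, 27, 25, 28, 30, 27, 28, 30, 28, 33, 28, 33, 64]
[480.32825817 216.1772859 ] [521.11515256 193.82850066]
```

>>> jog_arm --motion '[{"x": -3, "y": 5, "z": -6, "spin": 0, "fingers": -1}, {"x": -3, "y": 25, "z": -6, "spin": 0, "fingers": -1}, {"x": -3, "y": 45, "z": -6, "spin": 0, "fingers": -1}, {"x": -3, "y": 54, "z": -6, "spin": 0, "fingers": -1}, {"x": -3, "y": 54, "z": 0, "spin": 0, "fingers": -1}, {"x": -3, "y": 54, "z": 8, "spin": 0, "fingers": -1}, {"x": -3, "y": 54, "z": 15, "spin": 0, "fingers": -1}, {"x": -3, "y": 54, "z": 15, "spin": 0, "fingers": -1}]'

```text
clock: 11.7
eef_pos: [0.5109, 0.1896, 0.1732]
tool_rot: [-0.14, 0.99, -0.0, -0.001]
ft_force: [-0.8, -0.3, 0.5]
grip_width: 0.0852
grasp_force: 0.0
```

```bash
python3 st.py
```

```text
t 11.7 finger X -46.6 Y -1.6 Z 219.2 | a 89.2 n 34.2 tooly-gx deg -0.4
F fx 0.2 gy 0.8 fz 0.5 gx -0.1 z 0.5
```

>>> jog_arm --motion '[{"x": 0, "y": -3, "z": 2, "spin": 0, "fingers": -1}, {"x": 0, "y": -6, "z": 4, "spin": 0, "fingers": -1}, {"x": 0, "y": -8, "z": 6, "spin": 0, "fingers": -1}, {"x": 0, "y": -8, "z": 6, "spin": 0, "fingers": -1}]'

```text
clock: 12.2
eef_pos: [0.514, 0.1833, 0.1689]
tool_rot: [-0.141, 0.99, 0.001, 0.001]
ft_force: [-1.2, 2.6, 2.3]
grip_width: 0.0854
grasp_force: 2.2
```

```bash
python3 st.py
```

```text
t 12.2 finger X -53.4 Y -2.6 Z 215.0 | a 81.2 n 34.7 tooly-gx deg -0.3
F fx 3.7 gy 0.4 fz 0.3 gx 2.8 z 2.3
```

>>> jog_arm --motion '[{"x": 0, "y": -3, "z": 2, "spin": 0, "fingers": -1}, {"x": 0, "y": -6, "z": 4, "spin": 0, "fingers": -1}, {"x": 0, "y": -6, "z": 4, "spin": 0, "fingers": -1}, {"x": 0, "y": -6, "z": 4, "spin": 0, "fingers": -1}]'

```text
clock: 12.7
eef_pos: [0.5157, 0.1775, 0.1647]
tool_rot: [-0.141, 0.99, 0.001, 0.001]
ft_force: [-0.5, 5.1, 6.0]
grip_width: 0.0854
grasp_force: 3.5
```

```bash
python3 st.py
```

```text
t 12.7 finger X -59.5 Y -2.5 Z 210.7 | a 73.8 n 34.7 tooly-gx deg -0.3
F fx 7.6 gy -1.0 fz 2.0 gx 5.0 z 6.0
```

>>> jog_arm --motion '[{"x": 0, "y": -2, "z": 1, "spin": 0, "fingers": -1}, {"x": 0, "y": -3, "z": 2, "spin": 0, "fingers": -1}, {"x": 0, "y": -3, "z": 2, "spin": 0, "fingers": -1}, {"x": 0, "y": -3, "z": 2, "spin": 0, "fingers": -1}]'

```text
clock: 13.2
eef_pos: [0.5165, 0.1753, 0.163]
tool_rot: [-0.141, 0.99, 0.001, 0.001]
ft_force: [-1.2, 6.3, 5.7]
grip_width: 0.0856
grasp_force: 4.4
```

```bash
python3 st.py
```

```text
t 13.2 finger X -61.7 Y -2.6 Z 209.1 | a 71.0 n 34.7 tooly-gx deg -0.3
F fx 8.5 gy -0.7 fz 1.0 gx 6.4 z 5.7
```

>>> jog_arm --motion '[{"x": 0, "y": -2, "z": 1, "spin": 0, "fingers": -1}, {"x": 0, "y": -3, "z": 2, "spin": 0, "fingers": -1}, {"x": 0, "y": -3, "z": 2, "spin": 0, "fingers": -1}]'

```text
clock: 13.58
eef_pos: [0.5169, 0.1752, 0.1626]
tool_rot: [-0.142, 0.99, 0.004, 0.001]
ft_force: [-5.6, 11.6, 12.8]
grip_width: 0.0857
grasp_force: 8.8
```

```bash
python3 st.py
```

```text
t 13.575 finger X -62.2 Y -2.8 Z 208.9 | a 70.5 n 34.8 tooly-gx deg -0.2
F fx 17.8 gy 2.1 fz 3.1 gx 12.8 z 12.8
```

>>> jog_arm --motion '[{"x": 2, "y": 2, "z": 4, "spin": 0, "fingers": -1}, {"x": 2, "y": 4, "z": 7, "spin": 0, "fingers": -1}, {"x": 2, "y": 7, "z": 11, "spin": 0, "fingers": -1}, {"x": 2, "y": 9, "z": 14, "spin": 0, "fingers": -1}, {"x": 2, "y": 9, "z": 14, "spin": 0, "fingers": -1}]'

```text
clock: 14.2
eef_pos: [0.5136, 0.1843, 0.1491]
tool_rot: [-0.142, 0.99, 0.005, 0.003]
ft_force: [-2.1, 13.1, 12.3]
grip_width: 0.0852
grasp_force: 9.2
```

```bash
python3 st.py
```

```text
t 14.2 finger X -52.8 Y -2.1 Z 195.5 | a 70.5 n 18.4 tooly-gx deg -0.2
F fx 17.8 gy -1.7 fz 2.5 gx 13.2 z 12.3
```

>>> jog_arm --motion '[{"x": 0, "y": 2, "z": 3, "spin": 0, "fingers": -1}, {"x": 0, "y": 2, "z": 5, "spin": 0, "fingers": -1}, {"x": 0, "y": 2, "z": 7, "spin": 0, "fingers": -1}, {"x": 0, "y": 2, "z": 7, "spin": 0, "fingers": -1}]'

```text
clock: 14.7
eef_pos: [0.5117, 0.1844, 0.1398]
tool_rot: [-0.142, 0.99, 0.003, 0.0]
ft_force: [-2.2, 10.9, 4.9]
grip_width: 0.0855
grasp_force: 7.2
```

```bash
python3 st.py
```

```text
t 14.7 finger X -51.9 Y -0.5 Z 186.0 | a 65.8 n 10.1 tooly-gx deg -0.2
F fx 11.9 gy -1.0 fz -2.3 gx 11.1 z 4.9
```

>>> jog_arm --motion '[{"x": 0, "y": 0, "z": 2, "spin": 0, "fingers": -1}, {"x": 0, "y": 0, "z": 4, "spin": 0, "fingers": -1}, {"x": 0, "y": 0, "z": 4, "spin": 0, "fingers": -1}]'

```text
clock: 15.08
eef_pos: [0.5118, 0.1845, 0.1364]
tool_rot: [-0.142, 0.99, 0.003, 0.001]
ft_force: [-3.9, 10.0, 7.6]
grip_width: 0.0856
grasp_force: 9.4
```

```bash
python3 st.py
```

```text
t 15.075 finger X -51.8 Y -0.6 Z 182.7 | a 64.0 n 7.3 tooly-gx deg -0.2
F fx 13.2 gy 0.9 fz 0.1 gx 10.7 z 7.6
```

>>> jog_arm --motion '[{"x": 0, "y": -2, "z": 0, "spin": 0, "fingers": -1}, {"x": 0, "y": -2, "z": 2, "spin": 0, "fingers": -1}, {"x": 0, "y": -2, "z": 3, "spin": 0, "fingers": -1}, {"x": 0, "y": -2, "z": 3, "spin": 0, "fingers": -1}]'

```text
clock: 15.58
eef_pos: [0.5121, 0.1847, 0.1357]
tool_rot: [-0.143, 0.99, 0.006, 0.001]
ft_force: [-8.3, 12.8, 18.8]
grip_width: 0.0852
grasp_force: 14.6
```

```bash
python3 st.py
```

```text
t 15.575 finger X -52.1 Y -0.8 Z 182.2 | a 63.4 n 7.1 tooly-gx deg -0.1
F fx 22.8 gy 4.3 fz 7.0 gx 14.6 z 18.8
```

>>> jog_arm --motion '[{"x": 0, "y": 0, "z": 2, "spin": 0, "fingers": -1}, {"x": 0, "y": 0, "z": 3, "spin": 0, "fingers": -1}, {"x": 0, "y": 0, "z": 3, "spin": 0, "fingers": -1}]'

```text
clock: 15.95
eef_pos: [0.5126, 0.1848, 0.1351]
tool_rot: [-0.143, 0.99, 0.006, 0.003]
ft_force: [-11.7, 10.6, 28.9]
grip_width: 0.0853
grasp_force: 21.4
```

```bash
python3 st.py
```

```text
t 15.95 finger X -52.1 Y -1.2 Z 181.6 | a 63.1 n 6.6 tooly-gx deg -0.1
F fx 27.6 gy 8.2 fz 16.0 gx 13.4 z 28.9
```

>>> jog_arm --motion '[{"x": 0, "y": 2, "z": -2, "spin": 0, "fingers": -1}, {"x": 0, "y": 4, "z": -3, "spin": 0, "fingers": -1}, {"x": 0, "y": 5, "z": -4, "spin": 0, "fingers": -1}, {"x": 0, "y": 7, "z": -5, "spin": 0, "fingers": -1}, {"x": 0, "y": 7, "z": -5, "spin": 0, "fingers": -1}]'

```text
clock: 16.58
eef_pos: [0.5121, 0.1844, 0.1362]
tool_rot: [-0.14, 0.99, -0.002, 0.002]
ft_force: [-0.7, -2.7, 11.7]
grip_width: 0.0853
grasp_force: 14.9
```

```bash
python3 st.py
```

```text
t 16.575 finger X -51.7 Y -1.0 Z 182.1 | a 63.7 n 6.7 tooly-gx deg -0.4
F fx 4.7 gy 1.4 fz 10.9 gx -2.4 z 11.7
```

>>> jog_arm --motion '[{"x": 0, "y": 2, "z": -2, "spin": 0, "fingers": -1}, {"x": 0, "y": 4, "z": -3, "spin": 0, "fingers": -1}, {"x": 0, "y": 5, "z": -4, "spin": 0, "fingers": -1}, {"x": 0, "y": 5, "z": -4, "spin": 0, "fingers": -1}]'

```text
clock: 17.08
eef_pos: [0.5109, 0.1875, 0.1389]
tool_rot: [-0.139, 0.99, -0.003, 0.001]
ft_force: [2.3, -6.3, 7.0]
grip_width: 0.0857
grasp_force: 12.0
```

```bash
python3 st.py
```

```text
t 17.075 finger X -48.0 Y -0.9 Z 184.6 | a 68.2 n 6.8 tooly-gx deg -0.5
F fx -1.5 gy -0.4 fz 9.5 gx -6.7 z 7.0
```

>>> jog_arm --motion '[{"x": 0, "y": 2, "z": -1, "spin": 0, "fingers": -1}, {"x": 0, "y": 3, "z": -2, "spin": 0, "fingers": -1}, {"x": 0, "y": 5, "z": -3, "spin": 0, "fingers": -1}, {"x": 0, "y": 6, "z": -4, "spin": 0, "fingers": -1}, {"x": 0, "y": 6, "z": -4, "spin": 0, "fingers": -1}]'

```text
clock: 17.7
eef_pos: [0.5091, 0.1915, 0.1423]
tool_rot: [-0.139, 0.99, -0.005, 0.001]
ft_force: [2.6, -10.1, 5.1]
grip_width: 0.0859
grasp_force: 5.0
```

```bash
python3 st.py
```

```text
t 17.7 finger X -43.5 Y -0.4 Z 187.9 | a 73.8 n 6.8 tooly-gx deg -0.5
F fx -5.6 gy 0.3 fz 10.1 gx -10.4 z 5.1
```

>>> jog_arm --motion '[{"x": 0, "y": 0, "z": -4, "spin": 0, "fingers": -1}, {"x": 0, "y": 0, "z": -9, "spin": 0, "fingers": -1}, {"x": 0, "y": 0, "z": -16, "spin": 0, "fingers": -1}, {"x": 0, "y": 0, "z": -26, "spin": 0, "fingers": -1}, {"x": 0, "y": -2, "z": -38, "spin": 0, "fingers": -1}, {"x": 0, "y": -4, "z": -50, "spin": 0, "fingers": -1}, {"x": 0, "y": -4, "z": -54, "spin": 0, "fingers": -1}, {"x": 0, "y": -4, "z": -54, "spin": 0, "fingers": -1}]'

```text
clock: 18.7
eef_pos: [0.509, 0.1927, 0.1967]
tool_rot: [-0.141, 0.99, 0.0, 0.0]
ft_force: [0.4, -1.1, 0.2]
grip_width: 0.0849
grasp_force: 0.0
```

```bash
python3 st.py
```

```text
t 18.7 finger X -43.2 Y -0.4 Z 242.8 | a 105.5 n 51.6 tooly-gx deg -0.3
F fx -0.8 gy -0.1 fz 0.8 gx -1.1 z 0.2
```

Clear of the grip. I'll back off toward the front and measure the trigger and button from the same place as before.

>>> jog_arm --motion '[{"x": 0, "y": -15, "z": 0, "spin": 0, "fingers": -1}, {"x": 0, "y": -35, "z": 0, "spin": 0, "fingers": -1}, {"x": 2, "y": -52, "z": 4, "spin": 0, "fingers": -1}, {"x": 3, "y": -56, "z": 10, "spin": 0, "fingers": -1}, {"x": 3, "y": -56, "z": 10, "spin": 0, "fingers": -1}]'

```text
clock: 19.32
eef_pos: [0.5209, 0.1372, 0.1854]
tool_rot: [-0.14, 0.99, 0.0, -0.001]
ft_force: [-0.2, 0.9, -0.3]
grip_width: 0.0852
grasp_force: 0.0
```

```bash
python3 st.py
python3 - <<'E'
from h import *
import pickle
w0=pickle.load(open('w5.pkl','rb'))[0];w=snap('wrist');g=np.load('g2.npz')
P=lambda a,b,n:g['low']+g['fx']*a+g['gy']*b+g['fz']*n
def samp(w,a,b,n):
    u,v=proj(w,P(a,b,n),True).round().astype(int); return int(w['pixels'][v,u].mean())
A=range(51,117,2);print(list(A))
for b,n in((.024,.012),(.024,.003),(.024,.044)):
    for c in(w0,w): print(b,n,[samp(c,a/1e3,b,n) for a in A])
I=np.hstack([cv2.resize(c['pixels'][150:290,420:560,::-1],(400,400),interpolation=cv2.INTER_CUBIC) for c in(w0,w)])
cv2.imwrite('pics/cmp.png',cv2.convertScaleAbs(I,alpha=1.3))
E
```

```text
t 19.325 finger X -99.6 Y 3.8 Z 231.4 | a 52.8 n 74.7 tooly-gx deg -0.4
F fx 0.6 gy -0.1 fz -0.8 gx 0.9 z -0.3
[51, 53, 55, 57, 59, 61, 63, 65, 67, 69, 71, 73, 75, 77, 79, 81, 83, 85, 87, 89, 91, 93, 95, 97, 99, 101, 103, 105, 107, 109, 111, 113, 115]
0.024 0.012 [68, 59, 53, 53, 52, 53, 60, 126, 131, 131, 75, 75, 70, 74, 74, 74, 113, 129, 127, 131, 129, 128, 132, 129, 131, 131, 97, 25, 24, 24, 20, 22, 24]
0.024 0.012 [65, 62, 55, 51, 52, 55, 71, 72, 70, 73, 73, 78, 79, 130, 132, 132, 132, 132, 130, 126, 134, 132, 132, 130, 132, 127, 24, 25, 24, 21, 21, 21, 23]
0.024 0.003 [58, 56, 49, 49, 51, 38, 110, 121, 120, 121, 69, 71, 71, 72, 74, 74, 122, 118, 126, 121, 125, 121, 127, 120, 118, 124, 117, 19, 20, 23, 23, 23, 24]
0.024 0.003 [63, 53, 57, 52, 50, 33, 70, 72, 71, 73, 72, 75, 100, 129, 130, 129, 132, 130, 133, 128, 131, 127, 127, 132, 128, 132, 32, 22, 25, 24, 19, 21, 21]
0.024 0.044 [60, 64, 64, 62, 63, 55, 62, 85, 80, 85, 81, 81, 93, 95, 89, 88, 82, 132, 130, 132, 133, 125, 132, 132, 131, 126, 25, 26, 24, 26, 19, 27, 57]
0.024 0.044 [61, 60, 63, 64, 62, 49, 72, 84, 86, 93, 86, 95, 88, 77, 133, 132, 132, 134, 131, 133, 132, 133, 133, 131, 133, 68, 24, 24, 24, 25, 22, 21, 59]
```

View pics/cmp.png

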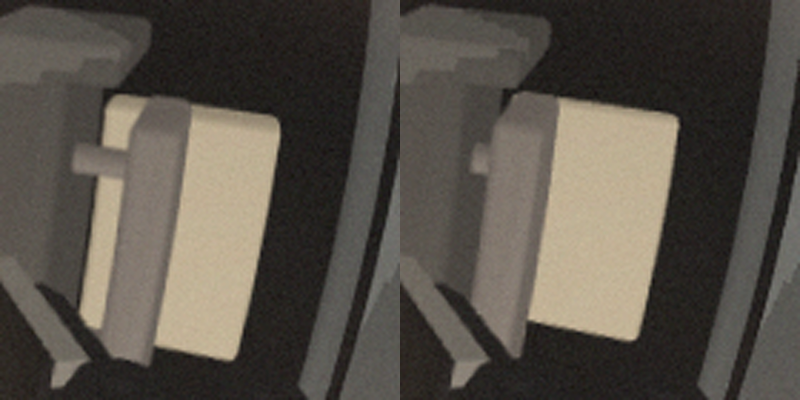

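Left is before, right is now. The trigger's up-slope edge moved from (190,100) to (158,100) in its panel, about 7 mm, so it is caught at the lock position rather than hung at 9.5 mm. The button sits lower. I'll move clear and check the cup.

>>> jog_arm --motion '[{"x": 0, "y": -40, "z": -20, "spin": 0, "fingers": -1}, {"x": 0, "y": -90, "z": -50, "spin": 0, "fingers": -1}, {"x": 0, "y": -140, "z": -80, "spin": 0, "fingers": -1}, {"x": 0, "y": -180, "z": -90, "spin": 0, "fingers": -1}, {"x": 0, "y": -180, "z": -90, "spin": 0, "fingers": -1}, {"x": 0, "y": -180, "z": -90, "spin": 0, "fingers": -1}]'

```text
clock: 20.12
eef_pos: [0.5713, -0.0342, 0.2759]
tool_rot: [-0.141, 0.99, 0.0, -0.0]
ft_force: [-1.0, 0.5, 0.7]
grip_width: 0.0853
grasp_force: 0.0
```

Run:
```python
from h import *
g=np.load('g2.npz');c=snap('scene');out=g['o']-.05*g['gx']
p=c['pixels'].astype(int);e=proj(c,[*(out-.175*g['gx'])[:2],.045]);m=proj(c,[*(out-.08*g['gx'])[:2],.045]);print(e,m)
x0,x1=int(min(e[0],m[0]))-12,int(max(e[0],m[0]))+12;y0,y1=int(min(e[1],m[1]))-12,int(max(e[1],m[1]))+12
k=(p[:,:,0]-p[:,:,2]>15)&(p[:,:,0]<90);ys,xs=np.where(k[y0:y1,x0:x1]);print(len(xs),xs.min()+x0,xs.max()+x0,ys.min()+y0,ys.max()+y0)
print(readout.get_obs()['ft_force'])
```

```text
[355.17638262 221.02561239] [369.88574795 204.34140957]
532 343 380 192 223
[-1.19557901  0.22755169 -0.91418127]
```

```bash
python3 -c "
from workcell import bot
print(bot.job_done())"
```

```text
the job is handed in; nothing more can be done
None
```

I handed the job in at about 20 s: the cup stands within about 3 mm of the outlet axis, the trigger was squeezed home before the button was pressed in, it now sits about 7 mm in on the lock, and the arm is clear.

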